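Load the tube carrier into the reader's lane and latch the gate

ROBOT

A 6-joint arm with a two-finger parallel gripper is mounted at the origin on a cart in front of the work surface, level with it; the furniture and walls round the work are solid. World frame = base frame: x ahead of the robot, y to its left, z up, the work surface at z = 0. Lengths are in m, angles in rad, forces in N, time in s.
With the tool pointing down it reaches from about 0.325 to 0.75 m from the base axis. Payload 7.6 kg.
Tool frame: the origin (TCP) lies on the front face of the gripper's body, between the roots of the fingers; the fingertips stand 73 mm ahead of it and the grasp point (between the pads) lies 54 mm ahead of it; z points along the fingers, y is the line along which they close (so a half turn about z gives the same grasp; the last joint's range is limited). The gripper opens to 85 mm and grips with 20 to 120 N. Pads are 22 mm wide; open, the fingers measure 114 mm over their backs; the gripper's body (76 mm by 85 mm) begins 54 mm behind the grasp point. The pads swing forward as they close: fully open they stand 13 mm farther back than shut.
Start: joints at [-1.276, 0.052, 1.401, -0, 1.689, -0.07], TCP at [0.187, -0.49, 0.304] pointing down, gripper open.
Joint ranges: [-2.9, 2.9], [-0.91, 2.17], [0.12, 2.37], [-1.06, 4.2], [0.26, 2.73], [-2.93, 2.93]. Speed limits (rad/s): [2.57, 2.57, 3.01, 3.14, 3.14, 3.14].

INTERFACE

Orientations are given as a rotation vector (axis times angle).
In Python, from bench import manip gives the robot as it stands.
- The arm moves only by the tool apply_moves, never from a script. Its argument "plan" is a list that holds one entry, the list of rows, each a list of 7 numbers: the shift along the tool's x, y, z in cm, then the turn, a rotation vector about the tool's x, y, z in degrees, then the gripper's target within -1 to 1 (shut at 1, half-way at 0, fully open at -1). A call has 1 to 12 rows; each row is the pose to reach, as a shift and turn from the pose commanded when the call began, along the tool's axes at that moment; what a row does not reach only later rows make up. A row lasts 1/10 s, in which the tool goes at most 50 mm and 8.59 degrees, less where a joint would pass 70% of its speed; a pose out of reach is approached as far as the arm can. A call with a gripper value outside its range is refused whole. The fingers move at their own pace and stop on an object; "grip_force" is the grip in N (left out, the last holds). Time passes only in rows, so rows that repeat a pose let the fingers close. It gives the time, the measured TCP pose, the force, the opening and the grip force at its end, in the units of the state.
- manip.read_state(): the state, without advancing time (a new reading comes with each control period).
- manip.capture(name): name is "side" or "top"; returns a dict with "color" (480x640x3 uint8, red, green, blue), "depth" (480x640 float32, m along the optical axis (not along the pixel's ray), 0 where there is no reading), "camera_matrix" (3x3 intrinsics, pixels), "k1" (the pictures are not rectified: a ray, as slopes to the right and down, at radius r is drawn at 1 + k1 r^2 times it, then the intrinsics apply), "pose" (4x4, takes a point from camera to world coordinates). Camera axes: x right, y down, z forward; pixel columns grow to the right and rows downward; lengths in m; the calibration is good to about 2 mm. A picture is of the moment at which its call begins.
- manip.hand_in(): hands the job in; it is judged then, once.
Trained networks look in the newest picture that a camera, given by its name, has taken for a name from the list of things; names that differ only in an ending like _2 or _b are one class to them, and where a whole thing is asked for, a point or a joint stands for the part that bears it (a point fixed in the world has none). Each returns a list of dicts, best first, with "p" (0 to 1); they miss things now and then, are a little off and sometimes report something else, mostly with a low value. They report only what shows in the picture. A call takes as long as a camera call.
- manip.search_frame(camera, name): "xy" ([column, row] in pixels, amid what is visible of it).
- manip.regions_of(camera, name): "mask" (480x640 bool, what is visible of it) and "xy" ([column, row] in pixels, amid what is visible of it).
The state is a dict: "t": time; "q": joint angles; "qvel": joint speeds; "effort": joint torques, N m; "tool_pos": TCP position; "tool_rot": TCP orientation; "contact_force": force on the tool from outside, world axes, zero at the start; "torque": the same for the moment, N m; "grip_width": finger opening in m; "gripper_force": force on a finger pad.
Only numpy, scipy, OpenCV 4.12 (cv2) and the standard library are available. Lean on these libraries where they do the work, as an engineer would, in place of code of your own. Each camera call takes 0.05 s, during which the arm holds its last target. There are 200 camera calls.

TASK

Load the black tube carrier into the tube reader: with the fingers, push it along the worktop up to the long guide fence and slide it steadily along the fence, tubes first, under the hood until it is fully home against the end stop. Only then push the swing gate shut across the lane behind the carrier, as far as it goes, so that it locks the carrier in. Push only - do not lift or tip the carrier - and leave the other things on the worktop where they are.

Things in the scene. Friction and masses are not known exactly. Their poses are not given: they have to be found in the camera images.
- loader: White bench tube reader with its loading lane, fixed. Origin: on the worktop exactly where the carrier's origin lies when it is home; x across the lane (away from the robot), y along it in the loading direction (robot's left), z up. In this frame a white housing 231 mm high covers x -100 to +130, y +74 to +314 mm; its open bay over the lane is 156 mm high.
- fence_end (a point): Open end of the long aluminium guide fence (far side of the lane), top edge of its inner face: loader (+52.5, -256) mm. The fence is straight, 18 mm high, 8 mm thick, and runs from here along loader y to the end stop, inner face at loader x = +52.5 mm. Outside it lies a 4 mm thick foot flange to x = +92 mm.
- lane_mouth (a point): Middle of the narrow part's entry, loader (-1, +32) mm. From here to the stop a short guide on the robot's side (18 mm high, inner face at loader x = -54.5 mm) makes the lane 107 mm wide; its flared lead-in opens outward from (-54.5, +32) to about (-74, -2) mm.
- end_stop (a point): Top middle of the steel end stop inside the bay: a plate across the lane, 30 mm high, its face at loader y = +152 mm.
- carrier: Black tube carrier with a light deck: 103 mm wide (x), 303 long (y), 62 high, 0.55 kg, loose. Origin: centre of its underside. Its +y end is the grip end (black, 98 mm wide, 62 high, end face 150 to 151.5 mm from the origin); its -y end goes in first, so it is about half a turn from the loader's frame. Tubes fixed in it, 128 mm high, stand only at own x -44 to -3, own y -141 to -13 mm.
- gate (a joint): Swing gate, rad: 0 = shut on its own stop, arm pointing across the lane (loader -x); grows counter-clockwise seen from above; 1.57 = arm along the fence, pointing to loader -y; starts open at 1.65 to 1.95. Steel arm 10 mm thick, at 24 to 38 mm height, 100 mm long. Stiff hinge (0.05 N m), stays where left. Shut, it clears a home carrier by about 3 mm.
- gate_pivot (a point): Upright axis of the gate, on a block outside the fence at loader (+74, -159) mm; the point lies at mid-height of the arm, 31 mm above the worktop.
- gate_pin (a point): Middle of the black upright thumb pin near the free end of the gate arm: 12 mm across, from 37 to 68 mm above the worktop, 88 mm from the pivot axis; the point is 50 mm above the worktop.
- cup_red: Bystander to be left alone: specimen cup with a red screw lid, 63 x 63 x 74 mm. Origin: centre of its underside.
- cup_yellow: Bystander to be left alone: specimen cup with a yellow screw lid, 63 x 63 x 74 mm. Origin: centre of its underside.
- slide_box: Bystander to be left alone: white flat slide box, 60 x 83 x 28 mm. Origin: centre of its underside.
- label_roll: Bystander to be left alone: white label roll, 64 mm across, 30 mm high. Origin: centre of its underside.
- timer: Bystander to be left alone: black bench timer with red keys, 59 x 55 x 92 mm. Origin: centre of its underside.
- marker: Bystander to be left alone: black marker, 14 x 134 x 12 mm. Origin: centre of its underside.
- tape: Bystander to be left alone: green tape roll, 52 mm across, 19 mm high. Origin: centre of its underside.

How it is judged:
On the way, in this order (a step that is already met when the one before it is completed fails the run):
1. the carrier lies along the guide fence, home against the end stop, with the gate still open (y of carrier in the frame of loader above -0.0035 m and x of carrier in the frame of loader between -0.005 and 0.003 m and angle between the y axis of carrier and the y axis of loader, either way round below 0.04 rad and height (world z) of carrier below 0.003 m and angle between carrier's own z axis and vertical below 0.03 rad and value of joint gate above 1 rad), for 0.2 s.
2. the gate is shut behind the carrier (value of joint gate below 0.08 rad and y of carrier in the frame of loader above -0.0035 m and x of carrier in the frame of loader between -0.005 and 0.003 m and angle between the y axis of carrier and the y axis of loader, either way round below 0.04 rad), for 0.2 s.
At the end, for the whole second after the job is handed in: The carrier stands flat on the worktop at rest in the lane: within 3.5 mm of the end stop, within 5 mm of the fence, in line with the lane to 0.04 rad; and the gate is shut to within 0.08 rad of its stop (all of step 2 and height (world z) of carrier below 0.003 m and angle between carrier's own z axis and vertical below 0.03 rad and linear speed of carrier below 0.01 m/s); the robot touches nothing.
It fails at once if the carrier is lifted (8 mm) or tipped (0.1 rad) (height (world z) of carrier above 0.008 m or angle between carrier's own z axis and vertical above 0.1 rad).
It fails at once if the carrier is shoved faster than 0.35 m/s (linear speed of carrier above 0.35 m/s).
It fails at once if one of the other things is displaced by more than 15 mm (distance of any of cup_red, cup_yellow, slide_box, label_roll, timer, marker, tape from where it was at the start of the episode above 0.015 m).
It also fails if it takes over 67 s, if anything falls off the work surface, if the arm or the gripper's body presses on something with over 40 N, if the wrist force passes 120 N, or if a joint passes its speed limit or range.

## Working session

There is one attempt and no reset: what is moved stays moved. The work goes in short steps, Python scripts to look and compute and a tool call to move; the robot and the scene stay as the last step left them, time stands still between calls to the robot, and variables do not carry over. Pictures are saved under pics/ and viewed, at most 10 in all, crops included, and the job is handed in when it is done.

Besides the shell and the picture viewer there is one more tool, called after ">>>" by a JSON object that holds its "op" and its "data". apply_moves: Moves the arm, as the interface text tells. Its arguments: {"type":"object","properties":{"plan":{"type":"array"},"grip_force":{"type":"number"}},"required":["plan"]}

```bash
mkdir -p pics; ls
cat > h.py <<'E'
import numpy as np, cv2
from bench import manip
def world(c,uv,z=None):
    """pixel -> world; z given: intersect plane, else use depth"""
    K=c["camera_matrix"];u,v=uv
    d=np.array([(u-K[0,2])/K[0,0],(v-K[1,2])/K[1,1]]);s=d.copy()
    for _ in range(20): s=d/(1+c["k1"]*(s@s))
    r=np.array([s[0],s[1],1.]);T=np.array(c["pose"])
    if z is None: t=c["depth"][int(round(v)),int(round(u))]
    else: t=(z-T[2,3])/(T[:3,:3]@r)[2]
    return T[:3,:3]@(r*t)+T[:3,3]
def cloud(c,mask):
    vs,us=np.nonzero(mask&(c["depth"]>0)); K=c["camera_matrix"]
    d=np.stack([(us-K[0,2])/K[0,0],(vs-K[1,2])/K[1,1]],1);s=d.copy()
    for _ in range(20): s=d/(1+c["k1"]*(s**2).sum(1,keepdims=True))
    p=np.c_[s,np.ones(len(s))]*c["depth"][vs,us][:,None];T=np.array(c["pose"])
    return p@T[:3,:3].T+T[:3,3]
E
python3 - <<'E'
from h import *
for n in ("top","side"):
    c=manip.capture(n); cv2.imwrite(f"pics/{n}0.png",c["color"][:,:,::-1]); np.savez(f"{n}0.npz",**c)
    print(n,np.round(c["pose"],3).tolist(),c["k1"],c["camera_matrix"][0,0])
    for o in "fence_end lane_mouth end_stop gate_pivot gate_pin carrier gate loader cup_red cup_yellow slide_box label_roll timer marker tape".split():
        r=manip.search_frame(n,o)
        for a in r[:2]:
            print(o,round(a["p"],2),np.round(a["xy"],1),np.round(world(c,a["xy"]),3))
s=manip.read_state();print(s["t"],s["tool_pos"],s["tool_rot"])
E
```

```text
pics
top [[0.009, -0.988, 0.152, 0.284], [-1.0, -0.009, 0.006, -0.149], [-0.005, -0.152, -0.988, 1.605], [0.0, 0.0, 0.0, 1.0]] -0.009190040818741387 586.2625359508642
fence_end 0.88 [168.8 213.7] [0.537 0.205 0.226]
end_stop 0.64 [168.5 211.2] [0.541 0.203 0.237]
gate_pivot 0.61 [166.3 215.4] [0.532 0.21  0.23 ]
gate_pin 0.63 [317.4 201.8] [ 0.607 -0.151  0.041]
gate_pin 0.28 [171.  212.3] [0.541 0.2   0.226]
carrier 0.68 [323.2 239.9] [ 0.506 -0.168  0.021]
gate 0.78 [319.6 200.9] [ 0.61  -0.157  0.041]
loader 0.77 [168.6 211.3] [0.541 0.203 0.237]
cup_red 0.74 [397.3 182.2] [ 0.656 -0.364  0.075]
cup_yellow 0.96 [427.3 186.5] [ 0.644 -0.443  0.079]
slide_box 0.64 [213.8 294.5] [0.354 0.125 0.025]
slide_box 0.41 [424.  187.2] [ 0.643 -0.436  0.074]
label_roll 0.95 [435.4 298.1] [ 0.351 -0.474  0.004]
timer 0.96 [285.8 167.8] [ 0.695 -0.065  0.066]
timer 0.57 [438.7 239.1] [ 0.512 -0.484  0.013]
marker 0.75 [436.7 242. ] [ 0.504 -0.48   0.008]
tape 0.64 [250.8 170. ] [0.705 0.037 0.004]
side [[0.998, 0.056, -0.031, 0.552], [0.064, -0.798, 0.599, -0.891], [0.009, -0.6, -0.8, 1.093], [
[... 470 characters left out ...]
] [ 0.621 -0.127  0.006]
gate 0.22 [385.9 337.4] [ 0.657 -0.372  0.073]
loader 0.73 [349.1 128.3] [0.554 0.123 0.214]
cup_red 0.64 [383.5 340.4] [ 0.652 -0.38   0.074]
cup_yellow 0.83 [382.4 375.7] [ 0.649 -0.46   0.077]
cup_yellow 0.66 [274.  179.3] [0.355 0.111 0.029]
slide_box 0.64 [274.3 180.2] [0.356 0.11  0.027]
slide_box 0.27 [367.9 262.4] [ 0.62  -0.134  0.005]
label_roll 0.74 [236.  375.1] [ 0.339 -0.448  0.003]
timer 0.62 [398.6 231. ] [ 0.69  -0.081  0.072]
marker 0.81 [308.6 393.1] [ 0.5   -0.481  0.012]
marker 0.65 [273.5 179.2] [0.353 0.112 0.029]
tape 0.58 [393.8 211. ] [0.687 0.037 0.009]
1.6 [ 0.18730816 -0.49046009  0.30392766] [3.08939023e+00 5.69790017e-01 3.46858114e-05]
```

Run:
```python
from h import *
c=np.load("top0.npz");im=c["color"][:,:,::-1]
cv2.imwrite("pics/top_crop.png",cv2.resize(im[140:320,205:445],None,fx=3.33,fy=3.33,interpolation=cv2.INTER_CUBIC)[:600,:800])
c=np.load("side0.npz");im=c["color"][:,:,::-1]
cv2.imwrite("pics/side_crop.png",cv2.resize(im[80:400,200:450],None,fx=1.87,fy=1.87,interpolation=cv2.INTER_CUBIC)[:600,:800])
```

```text
(no output)
```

View pics/top_crop.png

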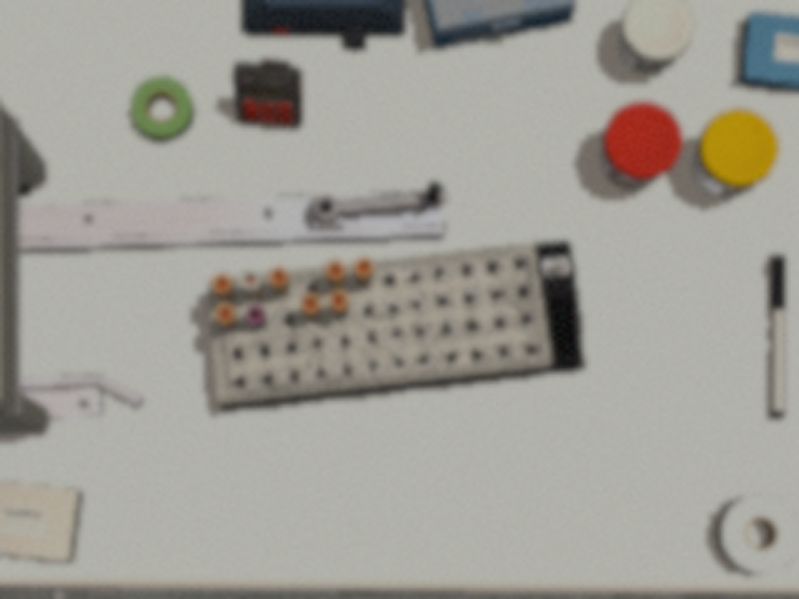

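View pics/side_crop.png

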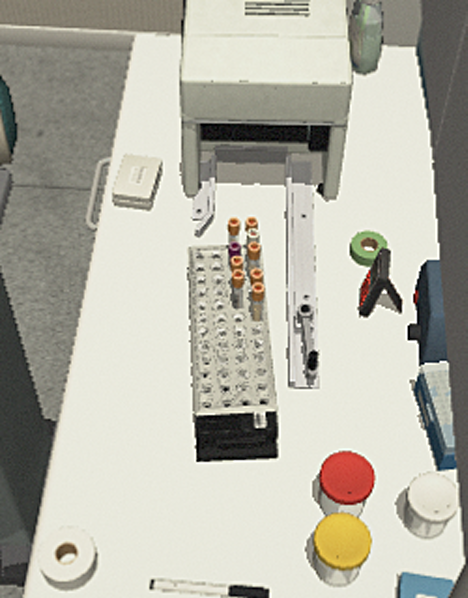

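The top crop shows the carrier at crop px (210–582, 243–408) slightly rotated, the fence inner edge from (20,248) to (443,235), the open gate with pivot ≈(322,212) and pin ≈(433,195). The lane is to the left.

Run:
```python
from h import *
c=dict(np.load("top0.npz"))
P=lambda x,y,z:np.round(world(c,(205+x/3.33,140+y/3.33),z),4)
a,b=P(443,236,.018),P(25,248,.018); print("fence end, far",a,b)
d=(b-a)[:2];d/=np.linalg.norm(d);yaw=np.arctan2(-d[0],d[1])
print("loader yaw deg",np.degrees(yaw))
for n,(x,y,z) in dict(pivot=(322,212,.031),pin=(433,193,.068),flare=(140,402,.018),mouth=(98,380,.018),g1=(572,243,.062),g2=(582,367,.062),g3=(538,243,.062),dl=(215,408,.05),dl6=(215,408,.062),dr=(553,372,.05)).items(): print(n,P(x,y,z))
# cloud based
g=lambda p,zl,zh,xl,xh,yl,yh:p[(p[:,2]>zl)&(p[:,2]<zh)&(p[:,0]>xl)&(p[:,0]<xh)&(p[:,1]>yl)&(p[:,1]<yh)]
for n in("top","side"):
    c=dict(np.load(n+"0.npz"));p=cloud(c,np.ones((480,640),bool))
    q=g(p,.03,.075,.4,.59,-.36,.1);q=q[:,:]
    print(n,"carrier z pct",np.round(np.percentile(q[:,2],[10,50,90]),4),np.round(q.min(0),3),np.round(q.max(0),3))
    r=cv2.minAreaRect((q[:,:2]*1000).astype(np.float32));print(r)
    w=g(p,-.02,.02,.3,.45,-.4,-.2);print("table z",np.median(w[:,2]),w[:,2].std())
    r=manip.regions_of(n,"carrier");
    for x in r[:1]:
        q=cloud(c,x["mask"]);q=q[q[:,2]>.035];print("mask",x["p"],x["mask"].sum(),cv2.minAreaRect((q[:,:2]*1000).astype(np.float32)))
    h=g(p,.215,.245,.3,.75,0,.5);print("housing top",np.round(h.min(0),3),np.round(h.max(0),3), cv2.minAreaRect((h[:,:2]*1000).astype(np.float32)))
```

```text
fence end, far [ 0.5872 -0.2082  0.018 ] [0.5742 0.1375 0.018 ]
loader yaw deg 2.1535849863407748
pivot [ 0.6039 -0.1082  0.031 ]
pin [ 0.6127 -0.1982  0.068 ]
flare [0.4471 0.0389 0.018 ]
mouth [0.4649 0.0738 0.018 ]
g1 [ 0.574  -0.3102  0.062 ]
g2 [ 0.4737 -0.3174  0.062 ]
g3 [ 0.5737 -0.2829  0.062 ]
dl [ 0.4395 -0.025   0.05  ]
dl6 [ 0.4383 -0.026   0.062 ]
dr [ 0.4709 -0.2954  0.05  ]
top carrier z pct [0.0549 0.0609 0.0661] [ 0.444 -0.316  0.03 ] [ 0.578 -0.017  0.074]
((511.6457824707031, -167.6522979736328), (102.16619110107422, 296.9721984863281), 7.356107711791992)
table z 0.000581529300356598 0.003756089780032076
mask 0.85 4461 ((511.6947021484375, -167.51695251464844), (102.17303466796875, 296.1727600097656), 7.286600589752197)
housing top [0.411 0.115 0.215] [0.652 0.364 0.242] ((531.191650390625, 239.17776489257812), (235.75843811035156, 241.10955810546875), 2.6722097396850586)
side carrier z pct [0.0555 0.0613 0.0647] [ 0.441 -0.32   0.03 ] [ 0.575 -0.016  0.075]
((508.6919250488281, -167.18145751953125), (101.10063171386719, 304.3733215332031), 6.97222375869751)
table z 0.0012134222602917522 0.002104818771870081
mask 0.97 5015 ((508.7075500488281, -167.56349182128906), (101.07444763183594, 303.6214904785156), 6.952223300933838)
housing top [0.409 0.112 0.215] [0.649 0.362 0.24 ] ((528.6749877929688, 236.3832244873047), (232.905029296875, 246.54238891601562), 2.549288511276245)
```

>>> {"op": "apply_moves", "data": {"plan": [[[35.3,-28.3,8,0,0,-71.4,1],[35.3,-28.3,8,0,0,-71.4,1],[35.3,-28.3,8,0,0,-71.4,1],[35.3,-28.3,8,0,0,-71.4,1],[35.3,-28.3,8,0,0,-71.4,1],[35.3,-28.3,8,0,0,-71.4,1],[35.3,-28.3,8,0,0,-71.4,1],[35.3,-28.3,8,0,0,-71.4,1],[35.3,-28.3,8,0,0,-71.4,1],[35.3,-28.3,8,0,0,-71.4,1],[35.3,-28.3,8,0,0,-71.4,1],[35.3,-28.3,8,0,0,-71.4,1]]]}}

```text
t: 2.9
tool_pos: [0.4159, -0.1009, 0.2241]
tool_rot: [2.177, 2.264, -0.001]
contact_force: [-1.2, 0.4, 0.2]
grip_width: -0.0
gripper_force: 0.0
```

>>> {"op": "apply_moves", "data": {"plan": [[[0,0,5,0,0,0,1],[0,0,9.5,0,0,0,1],[0,0,13.4,0,0,0,1],[0,0,13.4,0,0,0,1],[0,1,13.4,0,0,0,1],[0,2,13.4,0,0,0,1],[0,2.5,13.4,0,0,0,1],[0,3,13.4,0,0,0,1],[0,3.5,13.4,0,0,0,1],[0,4,13.4,0,0,0,1],[0,4.5,13.4,0,0,0,1],[0,4.5,13.4,0,0,0,1]]]}}

```text
t: 4.1
tool_pos: [0.462, -0.0991, 0.0926]
tool_rot: [2.175, 2.265, -0.002]
contact_force: [-12.8, -1.8, 12.5]
grip_width: -0.0004
gripper_force: 8.9
```

```bash
cat >> h.py <<'E'
YAW=np.radians(2.3);O=np.array([.525,.0450])
R=np.array([[np.cos(YAW),-np.sin(YAW)],[np.sin(YAW),np.cos(YAW)]])
def L(p): return (np.asarray(p)[...,:2]-O)@R
def carrier(n,ylo=-.45,yhi=-.02):
    c=manip.capture(n);p=cloud(c,np.ones((480,640),bool));l=L(p)
    m=(p[:,2]>.052)&(p[:,2]<.07)&(abs(l[:,0])<.09)&(l[:,1]>ylo)&(l[:,1]<yhi)
    r=cv2.minAreaRect((l[m]*1000).astype(np.float32));return c,r,l[m]
E
python3 - <<'E'
from h import *
for n in("top","side"):
    c,r,l=carrier(n);print(n,np.round(r[0],1),np.round(r[1],1),round(r[2],2))
    cv2.imwrite(f"pics/{n}1.png",c["color"][140:320,205:445,::-1])
c=cv2.imread("pics/top1.png");cv2.imwrite("pics/top1b.png",cv2.resize(c,None,fx=3.33,fy=3.33,interpolation=cv2.INTER_CUBIC))
print(L(manip.read_state()["tool_pos"]))
E
```

```text
top [  18.2 -250.1] [140.8 358.7] 0.44
side [   7.4 -254.1] [153.9 384.7] 10.43
[-0.06882683 -0.14141006]
```

View pics/top1b.png

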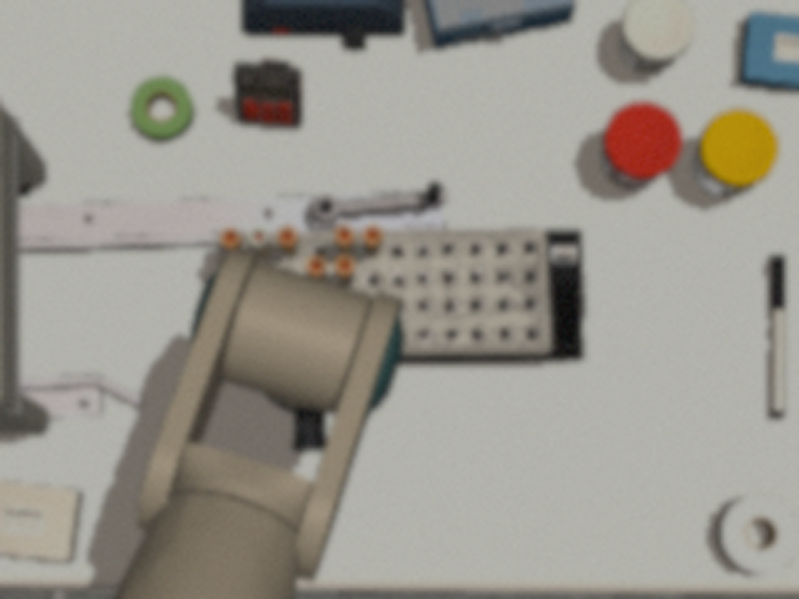

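The carrier is now visually parallel to the fence and touching it (grip end at crop px (552–582, 232–357)). Next I go round behind the grip end.

>>> {"op": "apply_moves", "data": {"plan": [[[0,-3,0,0,0,0,1],[-4,-4,0,0,0,0,1],[-8.5,-4,0,0,0,0,1],[-13,-4,0,0,0,0,0],[-17.5,-4,0,0,0,0,0],[-22,-4,0,0,0,0,0],[-26.5,-3,0,0,0,0,0],[-27.5,0,0,0,0,0,0],[-27.5,4,0,0,0,0,0],[-27.5,6.6,0,0,0,0,0],[-27.5,6.6,0,0,0,0,0]]]}}

```text
t: 5.3
tool_pos: [0.5418, -0.3705, 0.0917]
tool_rot: [2.17, 2.265, 0.002]
contact_force: [0.0, -0.2, -1.0]
grip_width: 0.0424
gripper_force: 0.0
```

Run:
```python
from h import *
s=manip.read_state();print(L(s["tool_pos"]),s["tool_pos"],s["grip_width"],s["contact_force"])
for n in("top","side"):
    c,r,l=carrier(n,-.34,-.02);print(n,np.round(r[0],1),np.round(r[1],1),round(r[2],2),np.round(l[:,1].max(),3))
    y=l[:,1]
    for a in np.arange(-.32,-.06,.04):
        k=l[(y>a)&(y<a+.04)];
        if len(k)>20: print(round(a+.02,2),np.round(np.percentile(k[:,0],[1,99])*1000,1))
    cv2.imwrite(f"pics/{n}2.png",c["color"][:,:,::-1])
```

```text
[ 1.50460628e-04 -4.15841675e-01] [ 0.54183881 -0.37050063  0.09168532] 0.042391838979700336 [ 0.02297928 -0.21961726 -1.03190404]
top [  19.4 -204.3] [269.9 139.3] 89.89 -0.069
-0.3 [-47.4  47.5]
-0.26 [-49.1  83.1]
-0.22 [-48.2  50.2]
-0.18 [-49.4  48.5]
-0.14 [-47.9  52.2]
-0.1 [-46.4  48.7]
-0.06 [-46.2  48.3]
side [  -1.9 -201.7] [272.6 101.1] 89.0 -0.065
-0.22 [-52.3 -36.8]
-0.18 [-51.9 -27.5]
-0.14 [23.5 47.9]
-0.1 [-15.1  48.2]
-0.06 [-27.   49.6]
```

View pics/side2.png

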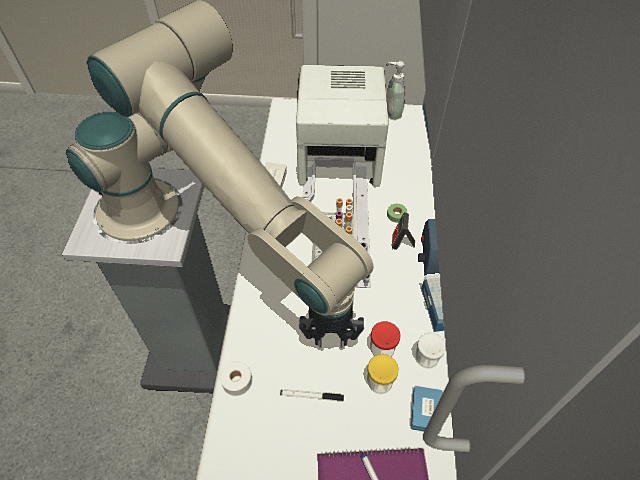

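Gripper sits behind the grip end (side px ≈(332,330)), the carrier lies flush with the fence, and the red cup (385,335) is clear. Now sliding.

>>> {"op": "apply_moves", "data": {"plan": [[[2.5,0,0,0,0,0,0],[3.7,0,0,0,0,0,0],[4.7,0,0,0,0,0,0],[6,0,0,0,0,0,0],[7.5,0,0,0,0,0,0],[9,0,0,0,0,0,0],[10.5,0,0,0,0,0,0],[12,0.1,0,0,0,0,0],[13.5,0.1,0,0,0,0,0],[14.7,0.1,0,0,0,0,0],[15.5,0.1,0,0,0,0,0],[15.5,0.1,0,0,0,0,0]]]}}

```text
t: 6.6
tool_pos: [0.5329, -0.2139, 0.0899]
tool_rot: [-2.174, -2.266, -0.001]
contact_force: [0.4, 0.6, -0.3]
grip_width: 0.0429
gripper_force: 0.0
```

Run:
```python
from h import *
s=manip.read_state();print(L(s["tool_pos"]),s["contact_force"])
for n in("top","side"):
    c=manip.capture(n)
    cv2.imwrite(f"pics/{n}3.png",cv2.resize(c["color"][140:320,205:445,::-1] if n=="top" else c["color"][80:350,220:460,::-1],None,fx=2.2 if n=="side" else 3.33,fy=2.2 if n=="side" else 3.33,interpolation=cv2.INTER_CUBIC))
```

```text
[-0.00249481 -0.25905563] [ 0.44868701  0.64000636 -0.25627202]
```

View pics/top3.png

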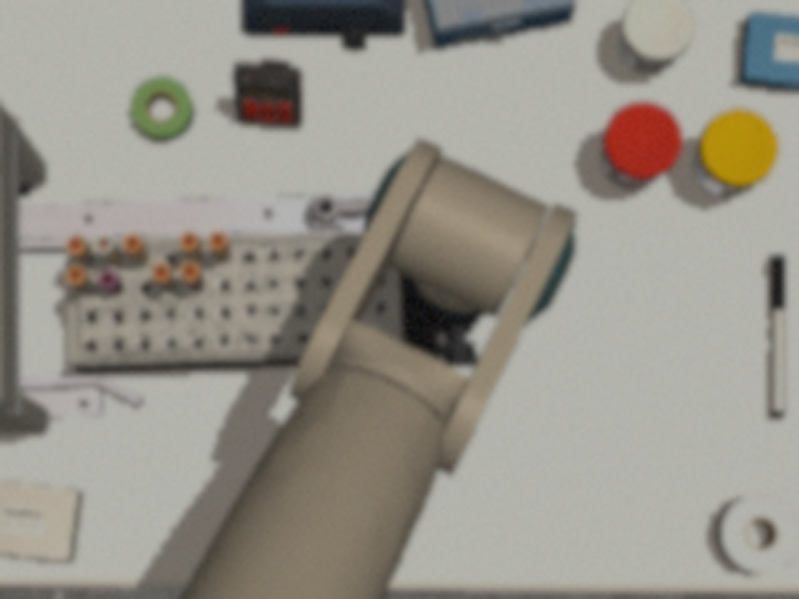

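The carrier slides along the fence with its front at crop x≈65, entering the narrow part (bottom edge y≈368, guide y≈380). I continue until it touches the stop.

>>> {"op": "apply_moves", "data": {"plan": [[[1,0,0,0,0,0,0],[2.2,0,0,0,0,0,0],[3.4,0,0,0,0,0,0],[4.6,0,0,0,0,0,0],[5.8,0,0,0,0,0,0],[7,0,0,0,0,0,0],[8,0,0,0,0,0,0],[8.7,0,0,0,0,0,0],[9.2,0,0,0,0,0,0],[9.5,0,0,0,0,0,0],[9.5,0,0,0,0,0,0]]]}}

```text
t: 7.8
tool_pos: [0.5292, -0.1202, 0.0901]
tool_rot: [-2.176, -2.266, -0.001]
contact_force: [-0.6, -0.0, 0.6]
grip_width: 0.0428
gripper_force: 0.0
```

>>> {"op": "apply_moves", "data": {"plan": [[[0.2,0,0,0,0,0,0],[0.4,0,0,0,0,0,0],[0.6,0,0,0,0,0,0],[0.8,0,0,0,0,0,0],[0.8,0,0,0,0,0,0]]]}}

```text
t: 8.3
tool_pos: [0.5294, -0.115, 0.0907]
tool_rot: [2.173, 2.261, -0.003]
contact_force: [1.8, -14.3, -1.3]
grip_width: 0.0427
gripper_force: 7.2
```

>>> {"op": "apply_moves", "data": {"plan": [[[0.2,0,0,0,0,0,0],[0.3,0,0,0,0,0,0],[0.3,0,0,0,0,0,0],[0.3,0,0,0,0,0,0]]]}}

```text
t: 8.7
tool_pos: [0.5296, -0.1145, 0.0915]
tool_rot: [2.171, 2.256, -0.007]
contact_force: [3.2, -25.1, -1.0]
grip_width: 0.0426
gripper_force: 12.8
```

Run:
```python
from h import *
s=manip.read_state();print(L(s["tool_pos"]),s["contact_force"])
```

```text
[-0.00180271 -0.15954094] [  3.16236724 -25.0604153   -1.00481825]
```

>>> {"op": "apply_moves", "data": {"plan": [[[-2,0,0,0,0,0,0],[-5,0,0,0,0,0,0.5],[-5,0,-5,0,0,0,1],[-5,0,-10,0,0,0,1],[-7,4,-11,0,0,0,1],[-8.5,8,-11,0,0,0,1],[-9,12.2,-11,0,0,0,1],[-9,12.2,-11,0,0,0,1]]]}}

```text
t: 9.5
tool_pos: [0.6568, -0.1942, 0.1955]
tool_rot: [-2.172, -2.263, 0.001]
contact_force: [-1.0, 0.6, -1.2]
grip_width: 0.0
gripper_force: 0.0
```

Run:
```python
from h import *
s=manip.read_state();print(L(s["tool_pos"]),s["tool_pos"],s["contact_force"])
for n in("top","side"):
    c=manip.capture(n);p=cloud(c,np.ones((480,640),bool));l=L(p)
    m=(p[:,2]>.052)&(p[:,2]<.07)&(abs(l[:,0])<.065)&(l[:,1]>-.2)&(l[:,1]<.05);l2=l[m]
    print(n,"rear y",np.round(np.percentile(l2[:,1],[0.5,1,3]),4))
    for a in np.arange(-.15,.05,.04):
        k=l2[(l2[:,1]>a)&(l2[:,1]<a+.04)]
        if len(k)>20: print(round(a+.02,2),np.round(np.percentile(k[:,0],[1,99])*1000,1))
    for g in manip.search_frame(n,"gate_pin")[:2]: print("pin",g["p"],g["xy"],L(world(c,g["xy"],.05)))
    f,x0,y0,w,h=(3.33,205,140,240,180) if n=="top" else (2.5,260,120,200,200)
    cv2.imwrite(f"pics/{n}4.png",cv2.resize(c["color"][y0:y0+h,x0:x0+w,::-1],None,fx=f,fy=f,interpolation=cv2.INTER_CUBIC))
```

```text
[ 0.12213141 -0.24434548] [ 0.65683904 -0.19424729  0.19547253] [-0.99200274  0.55783114 -1.21175176]
top rear y [-0.1097 -0.1061 -0.0975]
-0.09 [-34.3  51.4]
-0.05 [-47.7  49.8]
-0.01 [-48.7  51. ]
0.03 [-47.6  49.6]
pin 0.16 [285.0, 164.8] [ 0.1785378 -0.1139396]
side rear y [-0.1481 -0.1473 -0.1443]
-0.13 [-49.3  47.8]
-0.09 [-50.7  48.1]
-0.05 [-50.6  48.5]
-0.01 [-51.   48.7]
0.03 [-50.2  30.7]
pin 0.5 [366.0, 261.3] [ 0.07908119 -0.21022203]
```

View pics/top4.png

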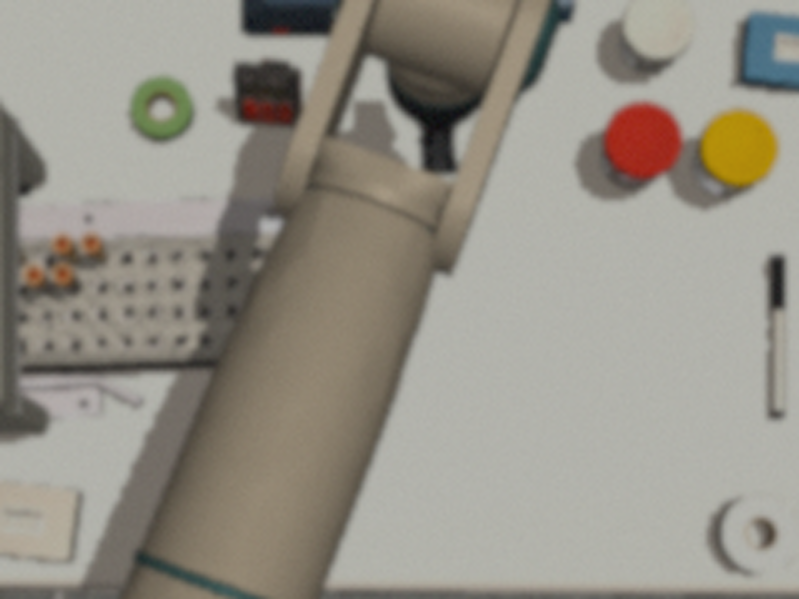

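View pics/side4.png

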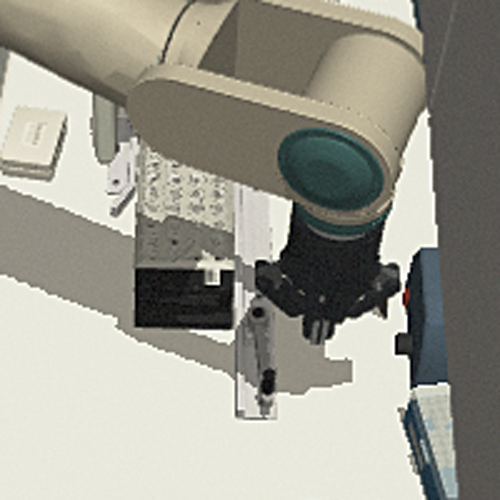

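The carrier is home (rear face ≈ -150 mm, side crop y≈265–328), and the gate is still open with its pin at side crop (267,385). The fingers stand outside the pin, so now I lower them and sweep the gate.

>>> {"op": "apply_moves", "data": {"plan": [[[0,0,4.5,0,0,0,1],[0,0,9.2,0,0,0,1],[0,0,9.2,0,0,0,1],[0.3,-1.5,9.2,0,0,0,1],[0.4,-2.5,9.2,0,0,0,1],[0.2,-4,9.2,0,0,0,1],[0.1,-5.3,9.2,0,0,0,1],[0.5,-7,9.2,0,0,0,1],[1,-8.5,9.2,0,0,0,1],[1,-8.5,9.2,0,0,0,1]]]}}

```text
t: 10.7
tool_pos: [0.5683, -0.1881, 0.1116]
tool_rot: [2.174, 2.263, 0.002]
contact_force: [-0.7, 0.3, 0.3]
grip_width: 0.0001
gripper_force: 0.0
```

Run:
```python
from h import *
s=manip.read_state();print(L(s["tool_pos"]),s["tool_pos"],s["contact_force"])
c=manip.capture("side");cv2.imwrite("pics/side5.png",cv2.resize(c["color"][120:320,260:460,::-1],None,fx=2.5,fy=2.5,interpolation=cv2.INTER_CUBIC))
```

```text
[ 0.0339469  -0.23466456] [ 0.56833706 -0.18811317  0.11156741] [-0.70188862  0.28379949  0.32949225]
```

View pics/side5.png

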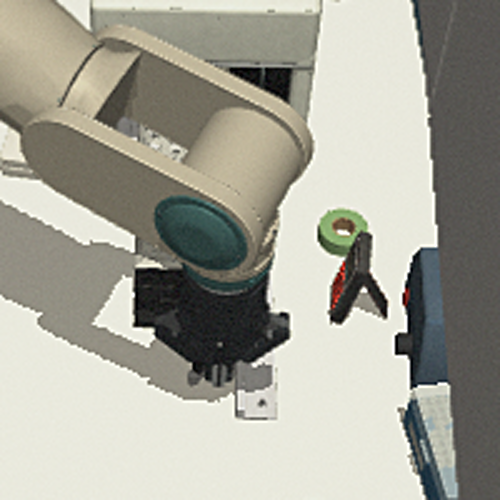

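The flange where the gate stood is bare (257,395), so the gate is swinging with the fingers. Continuing round the arc.

>>> {"op": "apply_moves", "data": {"plan": [[[0.8,-1,0,0,0,0,1],[1.7,-1.8,0,0,0,0,1],[2.4,-2.5,0,0,0,0,1],[3.2,-3,0,0,0,0,1],[4,-3.4,0,0,0,0,1],[4.7,-3.7,0,0,0,0,1],[5.2,-3.9,0,0,0,0,1],[5.6,-4,0,0,0,0,1],[5.9,-4,0,0,0,0,1],[5.9,-4,0,0,0,0,1]]]}}

```text
t: 11.75
tool_pos: [0.5262, -0.1305, 0.1077]
tool_rot: [-2.176, -2.266, 0.001]
contact_force: [-0.3, -0.1, -0.3]
grip_width: 0.0001
gripper_force: 0.0
```

>>> {"op": "apply_moves", "data": {"plan": [[[0.2,0,0,0,0,0,1],[0.4,0,0,0,0,0,1],[0.6,0,0,0,0,0,1],[0.8,0,0,0,0,0,1],[0.8,0,0,0,0,0,1]]]}}

```text
t: 12.25
tool_pos: [0.526, -0.1283, 0.1081]
tool_rot: [2.173, 2.256, -0.012]
contact_force: [1.3, -28.6, -5.5]
grip_width: 0.0004
gripper_force: 13.4
```

>>> {"op": "apply_moves", "data": {"plan": [[[-1,0,0,0,0,0,1],[-4,0,0,0,0,0,1],[-8,0,0,0,0,0,1],[-10,0,-5,0,0,0,1],[-14,-2,-10,0,0,0,1],[-19,-6,-12,0,0,0,1],[-24,-8,-12,0,0,0,1],[-24,-8,-12,0,0,0,1],[-24,-8,-12,0,0,0,1]]]}}

```text
t: 13.15
tool_pos: [0.4538, -0.3694, 0.2288]
tool_rot: [2.181, 2.259, -0.001]
contact_force: [0.7, 0.1, -0.3]
grip_width: -0.0001
gripper_force: 0.0
```

Run:
```python
from h import *
a=[]
for n in("top","side"):
    c=manip.capture(n)
    x0,y0,w,h=(205,160,160,120) if n=="top" else (260,130,140,180)
    f=3.3
    a.append(cv2.resize(c["color"][y0:y0+h,x0:x0+w,::-1],(int(w*600/180*.75) if n=="side" else 420,450 if n=="side" else 315),interpolation=cv2.INTER_CUBIC))
    p=cloud(c,np.ones((480,640),bool));l=L(p)
    m=(p[:,2]>.052)&(p[:,2]<.07)&(abs(l[:,0])<.058)&(l[:,1]>-.155)&(l[:,1]<.05);l2=l[m]
    print(n,np.percentile(l2[:,1],[.5,2]))
    for b in np.arange(-.15,.05,.04):
        k=l2[(l2[:,1]>b)&(l2[:,1]<b+.04)]
        if len(k)>20: print(round(b+.02,2),np.round(np.percentile(k[:,0],[1,99])*1000,1))
    for g in manip.search_frame(n,"gate_pin")[:2]: print("pin",g["p"],g["xy"],L(world(c,g["xy"],.05)))
H=max(i.shape[0] for i in a);a=[cv2.copyMakeBorder(i,0,H-i.shape[0],0,0,cv2.BORDER_CONSTANT) for i in a]
cv2.imwrite("pics/end.png",np.hstack(a));print(np.hstack(a).shape)
```

```text
top [-0.14497784 -0.14244336]
-0.13 [-47.   50.7]
-0.09 [-48.4  51.9]
-0.05 [-47.6  49.4]
-0.01 [-48.6  51.1]
0.03 [-47.8  49.6]
pin 0.71 [302.9, 218.6] [ 0.0277456  -0.15864963]
side [-0.14884245 -0.14576613]
-0.13 [-48.7  47.8]
-0.09 [-14.8  48.1]
-0.05 [-24.1  48.6]
-0.01 [-46.2  48.7]
0.03 [-50.  49.]
pin 0.6 [344.2, 249.2] [ 0.02649259 -0.17575541]
(450, 770, 3)
```

View pics/end.png

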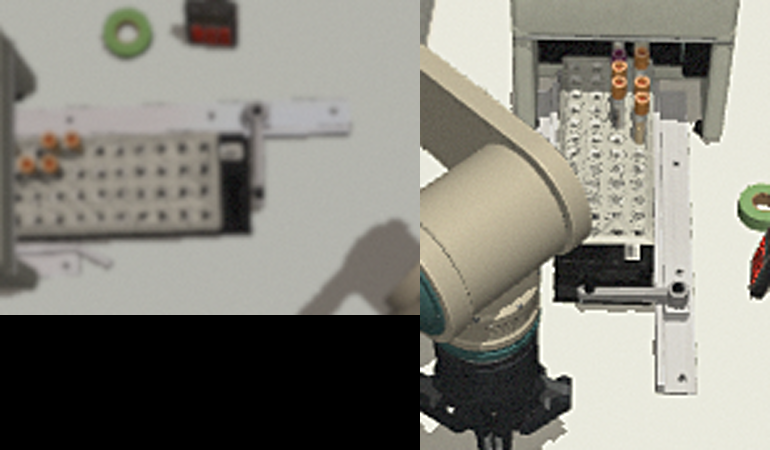

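The pictures show the gate arm square across the lane directly behind the carrier (top view (256,115)→(260,200)). The carrier is flush with the fence, the bystanders in view have not moved and the robot is clear.

```bash
python3 -c "
from bench import manip
print(manip.hand_in())"
```

```text
the job is handed in; nothing more can be done
None
```

I pushed the carrier home along the fence against the end stop, then shut the gate behind it as far as it goes and handed the job in; the hand-in returned no verdict.

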